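# Load the hardness tester and hold its release key

## Robot

A 6-joint arm with a two-finger parallel gripper is mounted at the origin on a cart in front of the work surface, level with it; the furniture and walls round the work are solid. World frame = base frame: x ahead of the robot, y to its left, z up, the work surface at z = 0. Lengths are in m, angles in rad, forces in N, time in s.
With the tool pointing down it reaches from about 0.325 to 0.925 m from the base axis. Payload 3.1 kg.
Tool frame: the origin (TCP) lies midway between the tips of the shut fingers; the grasp point (between the pads) lies 19 mm behind it; z points along the fingers, y is the line along which they close (so a half turn about z gives the same grasp; the last joint's range is limited). The gripper opens to 85 mm and grips with 20 to 120 N. Pads are 22 mm wide; open, the fingers measure 114 mm over their backs; the gripper's body (76 mm by 85 mm) begins 54 mm behind the grasp point. The pads swing forward as they close: fully open they stand 13 mm farther back than shut.
Start: joints at [-1.395, 0.217, 1.613, -0, 1.311, -0.112], TCP at [0.177, -0.599, 0.231] pointing down, gripper open.
Joint ranges: [-2.75, 2.75], [-0.78, 2.1], [0.31, 2.55], [-1.13, 4.27], [0.13, 2.63], [-2.58, 2.58]. Speed limits (rad/s): [2.79, 2.79, 3.14, 3.14, 3.14, 3.14].

## Interface

Orientations are given as a unit quaternion [x, y, z, w].
In Python, from workcell import r, vision gives the robot as it stands. The module is installed in compiled form; this text tells all that it offers.
- The arm moves only by the tool send_rows, never from a script. Its argument "plan" is a list of rows, each a list of 3 entries, a list of its own where there are three numbers: the opening, from 0 (shut) to 1 (fully open), then the shift along the world's x, y, z in m, then the turn about the world's z in degrees. A call has 1 to 8 rows; each row is the pose to reach, as a shift and turn from the pose commanded when the call began; what a row does not reach only later rows make up. A row lasts 1/12 s, in which the tool goes at most 41.7 mm and 7.16 degrees, less where a joint would pass 70% of its speed; a pose out of reach is approached as far as the arm can. A call with a gripper value outside its range is refused whole. The fingers move at their own pace and stop on an object; "squeeze" is the grip in N (left out, the last holds). Time passes only in rows, so rows that repeat a pose let the fingers close. It gives the time, the measured TCP pose, the force, the opening and the grip force at its end, in the units of the state.
- r.observe(): the state, without advancing time (a new reading comes with each control period).
- vision.read_camera(name): name is "scene" or "top"; returns a dict with "frame" (480x640x3 uint8, red, green, blue), "K" (3x3 intrinsics, pixels), "eye" and "rotation" of the camera in the world. Camera axes: x right, y down, z forward; pixel columns grow to the right and rows downward; lengths in m; the calibration is good to about 2 mm. A picture is of the moment at which its call begins. There is no depth.
- r.close_job(): hands the job in; it is judged then, once.
The state is a dict: "clock": time; "joints": joint angles; "joint_velocities": joint speeds; "joint_torque": joint torques, N m; "tool_pos": TCP position; "tcp_rot": TCP orientation; "wrist_force": force on the tool from outside, world axes, zero at the start; "wrist_torque": the same for the moment, N m; "finger_gap": finger opening in m; "grip_force": force on a finger pad.
Only numpy, scipy, OpenCV 4.12 (cv2) and the standard library are available. Lean on these libraries where they do the work, as an engineer would, in place of code of your own. Each camera call takes 0.05 s, during which the arm holds its last target. There are 200 camera calls.

## Task

Take a hardness reading on the punch clipped in the bench tester: hang the middle-sized of the three weights by its handle in the hook at the end of the load beam and let go of it, then press the sprung thumb pad of the release key all the way down so that the weighted beam rests on the punch. Finish while still holding the key down, with the weight hanging freely, and leave the other weights and everything lying about where they are.

Things in the scene. Friction and masses are not known exactly. Their poses are not given: they have to be found in the camera images.
- tester: grey bench hardness tester, fixed, base 190x200 mm. Origin on the table below the load beam, a 12 mm bar 175 mm up that runs along tester y over x=0: pivot in the column at y=+90 mm (124 mm up), indenter y=+30, release key crossing below it y=-30, hook y=-118 (free end, past the base). Key runs along tester -x, its thumb pad at x=-115 mm, y=-30. Tallest part: dial gauge over the indenter, 267 mm
- hook_seat (a point): where a hung crossbar's axis rests in the V hook at the beam's free end, 177 mm up (12 mm lower with the beam down). Hook: 8 mm round bar in the beam's plane, open upward, tip 17 mm above and 22 mm beyond this point (tester -y). Bring the handle in from beyond the free end, crossbar along tester x and 30 to 50 mm above, disc below the beam, so that the tip passes through it; then lower
- load_beam: the load beam with its hook, indenter and balance nut; origin on its pivot axis; swings as one piece
- beam_tilt (a joint): tilt of the load beam, rad: 0 raised on the key's roller, 0.05 level with the indenter on the test piece; free to swing up and down
- key_angle (a joint): angle of the sprung release key, rad: 0 up (rest), 0.105 fully down on its stop, where the pad has sunk 21 mm. Springs back when let go. Up, its roller carries the beam; past about 0.072 it leaves the beam standing on the test piece. With the middle weight hung it takes about 5 N to start, 14 N near the stop
- release_key: sprung release key: a 14 mm bar lying along tester x under the beam, pivoted at its far end (origin on the pivot), with a black ribbed thumb pad, 44 (along tester x) x 36 mm, on its front end (the robot's side)
- pad_top (a point): centre of the pad's upper face (moves with the key), about 165 mm above the table when up; press straight down here
- test_piece: hardened steel punch, 13x75x6 mm, clipped across the anvil under the indenter (fixed)
- weight_small: the smallest of three dark steel weights: disc 44 mm across, 20 mm high, 0.25 kg, flat-steel stirrup handle on top. Origin: centre of its underside, z up, x along the handle's crossbar
- weight_small_bar (a point): middle of that handle's crossbar (axis of an 8 mm round bar), 94 mm above the weight's underside. Below its ends the two flat legs (4 mm thick, 10 mm wide, 70 mm long) stand 40 mm apart over their outer faces, 32 mm inside, along the weight's x
- weight_middle: the middle-sized one of three dark steel weights: disc 54 mm across, 28 mm high, 0.5 kg, flat-steel stirrup handle on top. Origin: centre of its underside, z up, x along the handle's crossbar
- weight_middle_bar (a point): middle of that handle's crossbar (axis of an 8 mm round bar), 102 mm above the weight's underside. Below its ends the two flat legs (4 mm thick, 10 mm wide, 70 mm long) stand 40 mm apart over their outer faces, 32 mm inside, along the weight's x
- weight_large: the largest of three dark steel weights: disc 68 mm across, 32 mm high, 0.9 kg, flat-steel stirrup handle on top. Origin: centre of its underside, z up, x along the handle's crossbar
- weight_large_bar (a point): middle of that handle's crossbar (axis of an 8 mm round bar), 106 mm above the weight's underside. Below its ends the two flat legs (4 mm thick, 10 mm wide, 70 mm long) stand 40 mm apart over their outer faces, 32 mm inside, along the weight's x
- tweezers: bystander: steel tweezers, 123 mm long
- eye_loupe: bystander: black eye loupe, 39 mm across
- polish_tin: bystander: round tin, 49 mm across
- punch_a: bystander: loose steel punch, 98 mm long
- punch_b: bystander: loose steel punch, 89 mm long
- marker: bystander: blue pen, 141 mm long
- wax_box: bystander: small carton, 41x69x28 mm
- marker_b: bystander: second blue pen, 141 mm long
Things that resemble listed ones, but are neither listed nor needed, are in the scene too. What is shaped like the weight_middle but turquoise is not meant.

How it is judged:
By the outcome, as a careful person would: the job done as asked, in the order asked, and still so for the second after the job is handed in, while the arm keeps its last pose, push and grip.
It also fails if it takes over 58 s, if anything falls off the work surface, if the arm or the gripper's body presses on something with over 40 N, if the wrist force passes 120 N, or if a joint passes its speed limit or range.

## Working session

There is one attempt and no reset: what is moved stays moved. The work goes in short steps, Python scripts to look and compute and a tool call to move; the robot and the scene stay as the last step left them, time stands still between calls to the robot, and variables do not carry over. Pictures are saved under pics/ and viewed, at most 10 in all, crops included, and the job is handed in when it is done.

Besides the shell and the picture viewer there is one more tool, called by a JSON object that holds its "name" and its "arguments", one argument or row to a line. send_rows: Moves the arm, as the interface text tells. Its arguments: {"type":"object","properties":{"plan":{"type":"array","items":{"type":"array"}},"squeeze":{"type":"number"}},"required":["plan"]}

```bash
mkdir -p pics; python3 - <<'E'
from workcell import r,vision
import cv2,numpy as np
for n in("scene","top"):
    c=vision.read_camera(n); cv2.imwrite(f"pics/{n}0.png",c["frame"][:,:,::-1]); print(n,c["K"].tolist(),c["eye"],np.round(c["rotation"],4).tolist())
o=r.observe();print(o)
E
```

```text
scene [[579.8557308024037, 0.0, 320.7401023065791], [0.0, 579.8557308024037, 243.40286939667084], [0.0, 0.0, 1.0]] [-0.19532109  0.51830358  1.19358836] [-0.4264, 0.8336, -0.3119, 0.1615]
top [[563.6372619446901, 0.0, 325.30284750079386], [0.0, 563.6372619446901, 245.52627233857265], [0.0, 0.0, 1.0]] [ 0.33234294 -0.05114632  1.52816806] [-0.698, 0.7115, -0.0608, 0.0528]
{'clock': 0.1, 'joints': array([-1.39518068e+00,  2.17714375e-01,  1.61482559e+00,  2.15991979e-05,
        1.31128486e+00, -1.12174319e-01]), 'joint_velocities': array([-0.00056992, -0.00091616, -0.00112097,  0.00046631,  0.00094955,
        0.00048102]), 'joint_torque': array([-7.00235923e-04, -3.98081374e+01, -3.04970992e+01, -2.13471426e-04,
        4.26977072e-03,  3.60647235e-06]), 'tool_pos': array([ 0.17730637, -0.59853635,  0.23004961]), 'tcp_rot': array([ 9.89664751e-01,  1.43396078e-01, -2.49672812e-05, -1.11585105e-03]), 'wrist_force': array([-0.07918376, -0.05820968,  0.31052437]), 'wrist_torque': array([ 0.00923022, -0.03743068,  0.00641202]), 'grip_force': 0.0, 'finger_gap': 0.08552164020649974}
```

View pics/scene0.png

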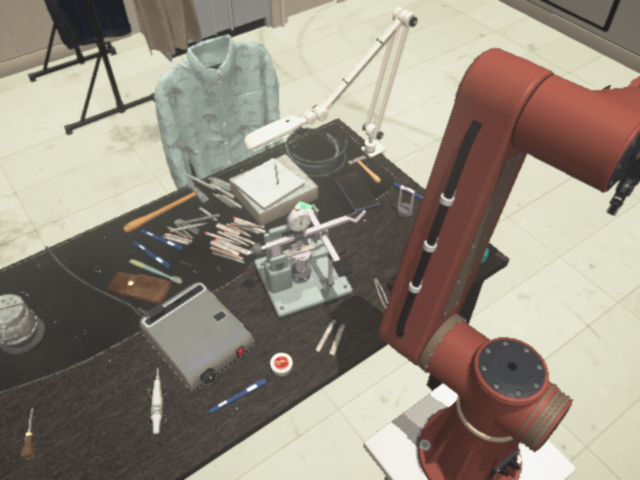

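View pics/top0.png

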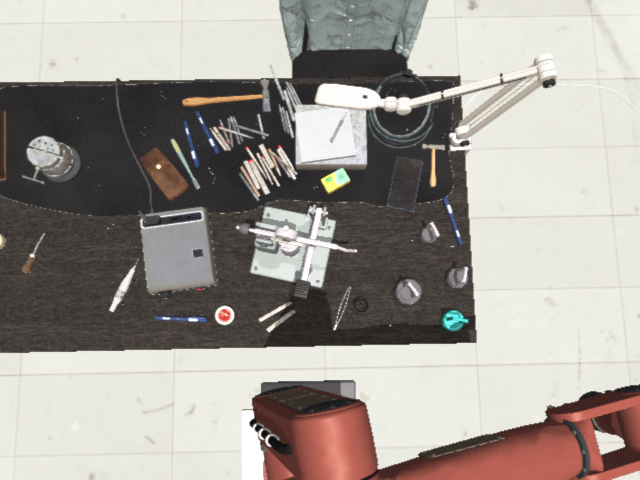

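The top view shows the weights at about (408,291), (457,276) and (430,232), with a turquoise decoy at (455,320). The tester is at (290,245), its hook at about (352,250) and its pad at about (301,288). I'll zoom in next.

```bash
cat > h.py <<'E'
from workcell import r,vision
import cv2,numpy as np
from scipy.spatial.transform import Rotation as R
def cam(n):
    c=vision.read_camera(n); c["R"]=R.from_quat(c["rotation"]).as_matrix(); return c
def cast(c,u,v,z):
    d=c["R"]@np.linalg.inv(c["K"])@[u,v,1.]; return c["eye"]+d*(z-c["eye"][2])/d[2]
def proj(c,p):
    q=c["K"]@c["R"].T@(np.asarray(p,float)-c["eye"]); return q[:2]/q[2]
def crop(c,x0,y0,w,h,s,name):
    cv2.imwrite(f"pics/{name}.png",cv2.resize(c["frame"][y0:y0+h,x0:x0+w,::-1],None,fx=s,fy=s,interpolation=cv2.INTER_CUBIC))
E
python3 - <<'E'
from h import *
c=cam("top"); print(c["R"].round(3).tolist())
crop(c,235,195,130,110,6,"tester"); crop(c,380,210,100,100,6,"weights")
for u,v in((408,291),(457,276),(430,232),(455,320)): print(cast(c,u,v,.03).round(3))
print(cast(c,352,250,.177),cast(c,301,288,.165))
E
```

```text
[[-0.02, -0.987, 0.16], [-1.0, 0.018, -0.013], [0.01, -0.16, -0.987]]
[ 0.449 -0.288  0.03 ]
[ 0.486 -0.421  0.03 ]
[ 0.607 -0.355  0.03 ]
[ 0.37  -0.409  0.03 ]
[ 0.53918477 -0.1333793   0.177     ] [ 0.45029963 -0.00810078  0.165     ]
```

View pics/tester.png

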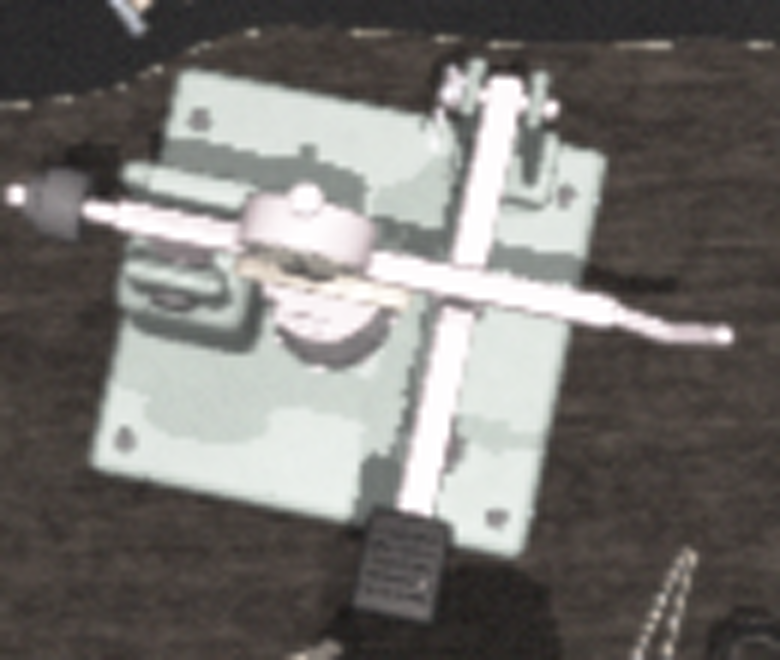

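View pics/weights.png

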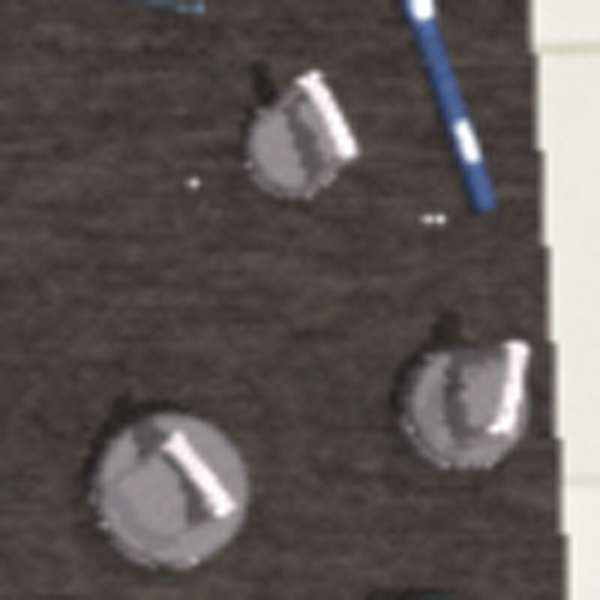

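```bash
python3 - <<'E'
from h import *
c=cam("top"); s=cam("scene"); crop(s,245,170,130,100,6,"scn")
T=lambda U,V,z:cast(c,235+(U+.5)/6-.5,195+(V+.5)/6-.5,z)
W=lambda U,V,z:cast(c,380+(U+.5)/6-.5,210+(V+.5)/6-.5,z)
ang=lambda a,b:np.degrees(np.arctan2(*(b-a)[1::-1]))
a,b=W(503,432,.108),W(517,345,.108); print("bar",(a+b)/2,ang(a,b),np.linalg.norm(a-b)); print("disc",W(465,407,.02))
a,b=T(100,212,.181),T(610,309,.181); print("beam",a,b,ang(a,b)+90)
a,b=T(420,510,.16),T(508,80,.16); print("key",ang(a,b))
th=T(725,335,.196); pad=T(400,568,.165); print("tip",th,"pad",pad)
# fit rigid: tip (0,-.140), pad (-.115,-.03)
m=np.array([[0,-.140],[-.115,-.03]]);d=np.array([th[:2],pad[:2]])
print("len",np.linalg.norm(m[0]-m[1]),np.linalg.norm(d[0]-d[1]))
v=m[0]-m[1];w=d[0]-d[1];t=np.arctan2(w[1],w[0])-np.arctan2(v[1],v[0]);M=np.array([[np.cos(t),-np.sin(t)],[np.sin(t),np.cos(t)]])
o=d.mean(0)-M@m.mean(0);print("yaw",np.degrees(t),"origin",o,"seat",o+M@[0,-.118],"pad",o+M@[-.115,-.03])
P=lambda x,y,z:np.r_[o+M@[x,y],z]
for n,p in dict(tip=P(0,-.14,.194),pad=P(-.115,-.03,.165),seat=P(0,-.118,.177)).items(): print(n,proj(s,p),(proj(s,p)-[245,170]+.5)*6-.5)
E
```

```text
bar [ 0.48205081 -0.42169697  0.108     ] -12.464954871491965 0.03771730638313768
disc [ 0.48333509 -0.42391094  0.02      ]
beam [0.59243436 0.11033941 0.181     ] [ 0.54886934 -0.09524641  0.181     ] -11.96437461986828
key -12.343154284493306
tip [ 0.53511709 -0.14037233  0.196     ] pad [ 0.44726222 -0.00866564  0.165     ]
len 0.1591383046283955 0.15831970673535545
yaw -12.567782378629923 origin [ 0.56580744 -0.00406733] seat [ 0.54013129 -0.11923996] pad [ 0.44703509 -0.00832514]
tip [366.86139383 210.39944826] [733.668363   244.89668955]
pad [345.02893478 266.24095434] [602.67360867 579.94572606]
seat [358.29097149 217.90236131] [682.24582894 289.91416784]
```

View pics/scn.png

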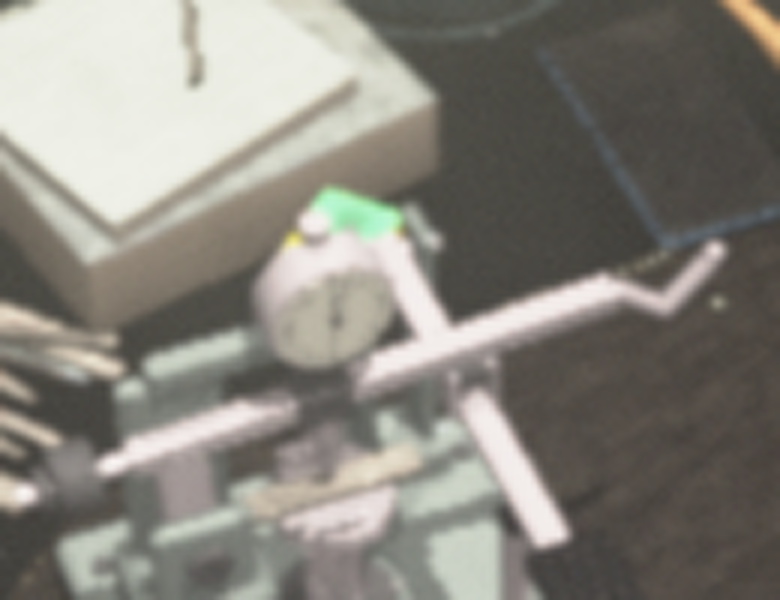

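The scene crop shows the hook tip at (718,246) and the V bottom at (665,305), within 2 px of the prediction. The middle weight's bar is already parallel to tester x (yaw about -12.4°). Next I'll move above the weight.

{"name": "send_rows", "arguments": {
  "plan": [
    [1,[0.305,0.176,0],61],
    [1,[0.305,0.176,0],61],
    [1,[0.305,0.176,0],61],
    [1,[0.305,0.176,0],61],
    [1,[0.305,0.176,0],61],
    [1,[0.305,0.176,0],61],
    [1,[0.305,0.176,0],61],
    [1,[0.305,0.176,0],61]
  ]
}}

```text
clock: 0.92
tool_pos: [0.4677, -0.4313, 0.2313]
tcp_rot: [0.798, 0.603, -0.0, 0.0]
wrist_force: [1.3, -0.3, 0.1]
finger_gap: 0.0853
grip_force: 0.0
```

{"name": "send_rows", "arguments": {
  "plan": [
    [1,[0.014,0.008,0],3.5],
    [1,[0.014,0.008,0],3.5],
    [1,[0.014,0.008,0],3.5]
  ]
}}

```text
clock: 1.17
tool_pos: [0.4807, -0.4239, 0.231]
tcp_rot: [0.781, 0.625, -0.0, -0.0]
wrist_force: [-0.1, 0.1, 0.5]
finger_gap: 0.0857
grip_force: 0.0
```

```bash
python3 - <<'E'
from h import *
c=cam("top"); crop(c,400,220,90,70,8,"over")
o=r.observe();print(o["tool_pos"],o["tcp_rot"])
print([( proj(c,p)-[400,220]+.5)*8-.5 for p in([.4825,-.4225,.106],o["tool_pos"])])
E
```

```text
[ 0.47978664 -0.42466385  0.23095569] [ 7.81158548e-01  6.24332433e-01 -4.66002612e-04 -3.46293026e-04]
[array([521.02361538, 437.28188037]), array([638.32774414, 399.10372021])]
```

View pics/over.png

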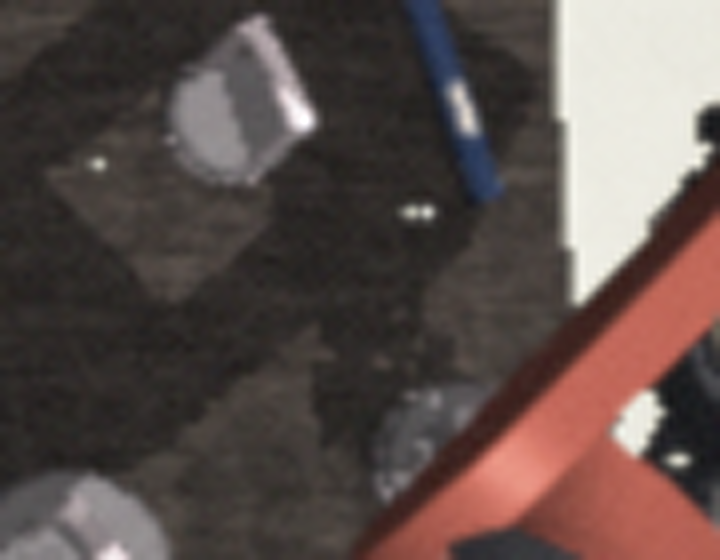

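The arm hides the weight in this view. Yaw is -12.7° and the position is within 3 mm, so I'll descend.

{"name": "send_rows", "arguments": {
  "plan": [
    [1,[0.002,0.002,-0.03],0],
    [1,[0.002,0.002,-0.06],0],
    [1,[0.002,0.002,-0.09],0],
    [1,[0.002,0.002,-0.12],0],
    [1,[0.002,0.002,-0.14],0],
    [1,[0.002,0.002,-0.163],0],
    [1,[0.002,0.002,-0.163],0],
    [1,[0.002,0.002,-0.163],0]
  ]
}}

```text
clock: 1.88
tool_pos: [0.4797, -0.4226, 0.0667]
tcp_rot: [0.782, 0.623, -0.0, -0.002]
wrist_force: [0.1, -0.1, 0.5]
finger_gap: 0.0855
grip_force: 0.0
```

{"name": "send_rows", "arguments": {
  "plan": [
    [0.6,[0,0,0],0],
    [0.5,[0,0,0],0],
    [0.4,[0,0,0],0],
    [0.4,[0,0,0],0],
    [0.3,[0,0,0],0],
    [0.3,[0,0,0],0],
    [0.3,[0,0,0],0],
    [0.3,[0,0,0],0]
  ],
  "squeeze": 35
}}

```text
clock: 2.55
tool_pos: [0.4834, -0.4239, 0.0705]
tcp_rot: [0.781, 0.625, 0.0, 0.002]
wrist_force: [-0.1, -0.1, 5.7]
finger_gap: 0.0391
grip_force: 36.2
```

{"name": "send_rows", "arguments": {
  "plan": [
    [0.3,[0,0,0.005],0],
    [0.3,[0,0,0.015],0],
    [0.3,[0,0,0.03],0],
    [0.3,[0,0,0.05],0],
    [0.3,[0,0,0.08],0],
    [0.3,[0,0,0.11],0],
    [0.3,[0,0,0.14],0],
    [0.3,[0,0,0.14],0]
  ],
  "squeeze": 50
}}

```text
clock: 3.22
tool_pos: [0.4848, -0.4254, 0.2157]
tcp_rot: [0.781, 0.625, 0.0, 0.006]
wrist_force: [1.8, -0.3, -1.6]
finger_gap: 0.0386
grip_force: 51.4
```

```bash
python3 - <<'E'
from h import *
c=cam("top"); s=cam("scene")
o=r.observe();print(o["tool_pos"],o["tcp_rot"],o["wrist_force"],o["finger_gap"])
a=np.zeros((560,720,3),np.uint8)
crop(c,390,200,90,140,4,"l1");crop(s,350,140,90,140,4,"l2")
cv2.imwrite("pics/lift.png",np.hstack([cv2.imread("pics/l1.png"),cv2.imread("pics/l2.png")]))
p=o["tool_pos"]+[0,0,.034];print((proj(c,p)-[390,200])*4,(proj(s,p)-[350,140])*4+[360,0])
E
```

```text
[ 0.48236006 -0.42286363  0.2089194 ] [7.81029357e-01 6.24493670e-01 5.55749696e-05 8.91891081e-04] [-0.37721249 -0.51116117 -4.79295279] 0.03882191053295877
[359.82568786 270.95646258] [840.79039638  84.77780138]
```

View pics/lift.png

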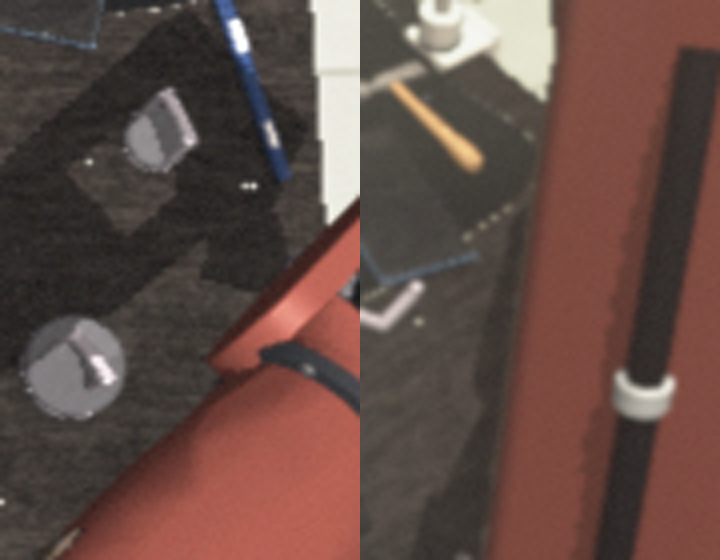

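The lift reads -4.8 N, so the weight is in the grip. I'll carry it to a point beyond the hook.

{"name": "send_rows", "arguments": {
  "plan": [
    [0.3,[0.003,0.017,0],0],
    [0.3,[0.009,0.05,0],0],
    [0.3,[0.016,0.09,0],0],
    [0.3,[0.023,0.13,0],0],
    [0.3,[0.031,0.17,0],0],
    [0.3,[0.036,0.2,0],0],
    [0.3,[0.039,0.218,0],0],
    [0.3,[0.041,0.227,0],0]
  ]
}}

```text
clock: 3.98
tool_pos: [0.5206, -0.1908, 0.204]
tcp_rot: [0.78, 0.626, -0.001, -0.004]
wrist_force: [-0.8, -0.7, -6.0]
finger_gap: 0.0395
grip_force: 51.4
```

{"name": "send_rows", "arguments": {
  "plan": [
    [0.3,[0,0,-0.008],0],
    [0.3,[0,0,-0.016],0],
    [0.3,[0,0,-0.024],0],
    [0.3,[0,0,-0.024],0],
    [0.3,[0,0,-0.024],0],
    [0.3,[0,0,-0.024],0]
  ]
}}

```text
clock: 4.48
tool_pos: [0.5229, -0.1968, 0.184]
tcp_rot: [0.782, 0.624, -0.0, -0.0]
wrist_force: [-0.7, -0.8, -5.0]
finger_gap: 0.0388
grip_force: 51.4
```

```bash
python3 - <<'E'
from h import *
c=cam("top"); s=cam("scene")
o=r.observe();print(o["tool_pos"],o["tcp_rot"],o["wrist_force"],o["finger_gap"])
crop(c,310,210,100,125,4,"l1");crop(s,320,140,100,125,4,"l2")
cv2.imwrite("pics/appr.png",np.hstack([cv2.imread("pics/l1.png"),cv2.imread("pics/l2.png")]))
p=o["tool_pos"]+[0,0,.033];print((proj(c,p)-[310,210])*4,(proj(s,p)-[320,140])*4+[400,0])
E
```

```text
[ 0.52342516 -0.1966242   0.18480223] [7.81418095e-01 6.24007580e-01 1.96210093e-04 5.11970383e-04] [ 0.05008984 -0.7274532  -5.91146344] 0.03916291590621777
[280.11934051 173.94922384] [674.85170582 226.23091694]
```

View pics/appr.png

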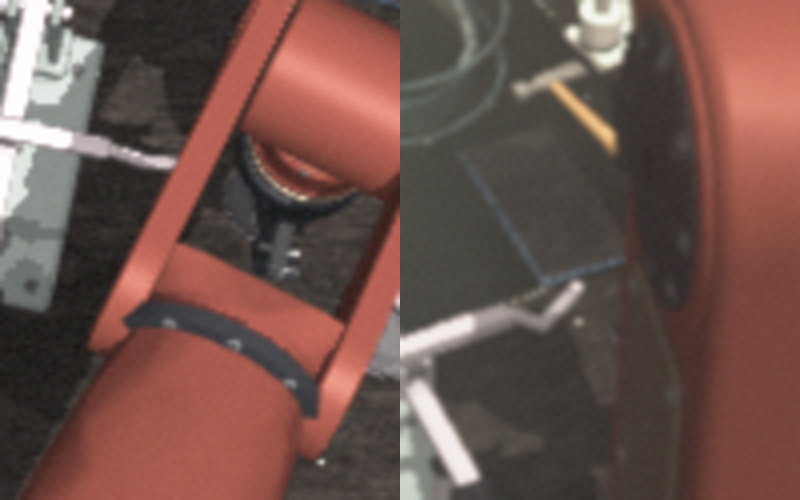

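The arm hides the weight here too; the hook tip is still at (576,288) in the right panel. I'll go on by coordinates and watch the force.

{"name": "send_rows", "arguments": {
  "plan": [
    [0.3,[0.002,0.01,0],0],
    [0.3,[0.004,0.02,0],0],
    [0.3,[0.007,0.032,0],0],
    [0.3,[0.009,0.044,0],0],
    [0.3,[0.012,0.056,0],0],
    [0.3,[0.014,0.068,0],0],
    [0.3,[0.0165,0.079,0],0],
    [0.3,[0.0165,0.079,0],0]
  ]
}}

```text
clock: 5.25
tool_pos: [0.54, -0.1138, 0.1842]
tcp_rot: [0.78, 0.625, 0.001, -0.001]
wrist_force: [-0.4, -0.1, -4.9]
finger_gap: 0.0387
grip_force: 51.4
```

{"name": "send_rows", "arguments": {
  "plan": [
    [0.3,[0,0,-0.006],0],
    [0.3,[0,0,-0.012],0],
    [0.3,[0,0,-0.018],0],
    [0.3,[0,0,-0.024],0],
    [0.3,[0,0,-0.03],0],
    [0.3,[0,0,-0.034],0],
    [0.3,[0,0,-0.034],0],
    [0.3,[0,0,-0.034],0]
  ]
}}

```text
clock: 5.92
tool_pos: [0.5393, -0.1168, 0.1497]
tcp_rot: [0.781, 0.624, -0.0, -0.0]
wrist_force: [0.0, 0.6, -4.2]
finger_gap: 0.0388
grip_force: 51.4
```

{"name": "send_rows", "arguments": {
  "plan": [
    [0.3,[0,0,-0.002],0],
    [0.3,[0,0,-0.003],0],
    [0.3,[0,0,-0.004],0],
    [0.3,[0,0,-0.005],0],
    [0.3,[0,0,-0.005],0],
    [0.3,[0,0,-0.005],0]
  ]
}}

```text
clock: 6.42
tool_pos: [0.5403, -0.1172, 0.1461]
tcp_rot: [0.781, 0.624, 0.0, 0.001]
wrist_force: [-1.1, -0.7, -1.5]
finger_gap: 0.0391
grip_force: 51.8
```

{"name": "send_rows", "arguments": {
  "plan": [
    [0.3,[0,0,-0.001],0],
    [0.3,[0,0,-0.002],0],
    [0.3,[0,0,-0.002],0],
    [0.3,[0,0,-0.002],0]
  ]
}}

```text
clock: 6.75
tool_pos: [0.5409, -0.1176, 0.1449]
tcp_rot: [0.781, 0.624, 0.001, 0.002]
wrist_force: [-1.8, -3.0, 4.9]
finger_gap: 0.039
grip_force: 52.6
```

The hook has taken the load at the expected height. I'll let go gently.

{"name": "send_rows", "arguments": {
  "plan": [
    [0.3,[0,0,0.001],0],
    [0.5,[0,0,0.001],0],
    [0.55,[0,0,0.001],0],
    [0.6,[0,0,0.001],0],
    [0.7,[0,0,0.001],0],
    [0.8,[0,0,0.001],0],
    [0.8,[0,0,0.001],0],
    [0.8,[0,0,0.001],0]
  ],
  "squeeze": 20
}}

```text
clock: 7.42
tool_pos: [0.5395, -0.1165, 0.1441]
tcp_rot: [0.781, 0.624, -0.0, -0.0]
wrist_force: [0.3, 1.1, 0.3]
finger_gap: 0.0682
grip_force: 0.0
```

{"name": "send_rows", "arguments": {
  "plan": [
    [0.8,[0,0,0],0],
    [0.8,[0,0,0.01],0],
    [0.8,[0,0,0.025],0],
    [0.8,[0,0,0.045],0],
    [0.8,[0,0,0.07],0],
    [0.8,[0,0,0.1],0],
    [0.8,[0,0,0.13],0],
    [0.8,[0,0,0.13],0]
  ]
}}

```text
clock: 8.08
tool_pos: [0.5436, -0.118, 0.2834]
tcp_rot: [0.781, 0.624, 0.004, 0.006]
wrist_force: [0.6, -0.4, 1.5]
finger_gap: 0.0686
grip_force: 0.0
```

{"name": "send_rows", "arguments": {
  "plan": [
    [0.8,[-0.02,0.023,0],0],
    [0.5,[-0.04,0.046,0],0],
    [0,[-0.06,0.07,0],0],
    [0,[-0.08,0.093,0],0],
    [0,[-0.093,0.109,0],0],
    [0,[-0.093,0.109,0],0],
    [0,[-0.093,0.109,0],0],
    [0,[-0.093,0.109,0],0]
  ]
}}

```text
clock: 8.75
tool_pos: [0.4472, -0.008, 0.2749]
tcp_rot: [0.781, 0.625, 0.0, 0.001]
wrist_force: [0.4, -0.7, 1.3]
finger_gap: -0.0
grip_force: 0.0
```

```bash
python3 - <<'E'
from h import *
c=cam("top"); s=cam("scene")
o=r.observe();print(o["tool_pos"],o["tcp_rot"],o["wrist_force"],o["finger_gap"])
crop(c,270,210,100,125,4,"l1");crop(s,310,170,100,125,4,"l2")
cv2.imwrite("pics/hung.png",np.hstack([cv2.imread("pics/l1.png"),cv2.imread("pics/l2.png")]))
p=np.array([.447,-.0085,.165]);print((proj(c,p)-[270,210])*4,(proj(s,p)-[310,170])*4+[400,0])
E
```

```text
[ 0.44734489 -0.00841885  0.27462511] [7.81300371e-01 6.24155092e-01 1.33264380e-04 3.66119560e-04] [-0.10909384 -0.71460498  0.31801921] -0.00017769538785520272
[124.73168234 317.43858929] [540.39757182 384.86235333]
```

View pics/hung.png

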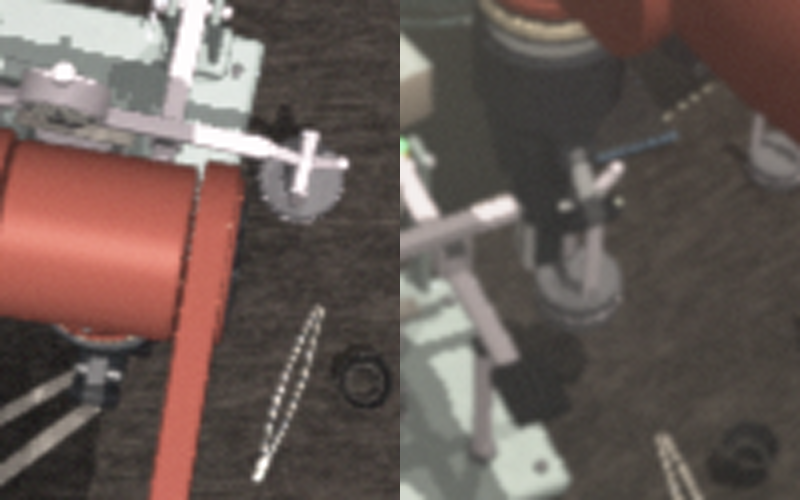

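The weight hangs in the hook: bar at (307,160) on the left, and the tip passes through the handle. The pad is below the tool at about (540,375) on the right. Now I'll press.

{"name": "send_rows", "arguments": {
  "plan": [
    [0,[0,0,-0.025],0],
    [0,[0,0,-0.05],0],
    [0,[0,0,-0.075],0],
    [0,[0,0,-0.095],0],
    [0,[0,0,-0.1],0],
    [0,[0,0,-0.105],0],
    [0,[0,0,-0.11],0],
    [0,[0,0,-0.11],0]
  ]
}}

```text
clock: 9.52
tool_pos: [0.4477, -0.0082, 0.1652]
tcp_rot: [0.781, 0.624, 0.0, 0.001]
wrist_force: [0.5, -0.7, 0.5]
finger_gap: -0.0001
grip_force: 0.0
```

{"name": "send_rows", "arguments": {
  "plan": [
    [0,[0,0,-0.002],0],
    [0,[0,0,-0.004],0],
    [0,[0,0,-0.006],0],
    [0,[0,0,-0.008],0],
    [0,[0,0,-0.01],0],
    [0,[0,0,-0.012],0],
    [0,[0,0,-0.014],0],
    [0,[0,0,-0.014],0]
  ]
}}

```text
clock: 10.18
tool_pos: [0.4477, -0.0081, 0.1525]
tcp_rot: [0.781, 0.625, 0.001, 0.001]
wrist_force: [-3.8, 1.0, 7.6]
finger_gap: 0.0
grip_force: 3.9
```

{"name": "send_rows", "arguments": {
  "plan": [
    [0,[0,0,-0.002],0],
    [0,[0,0,-0.004],0],
    [0,[0,0,-0.006],0],
    [0,[0,0,-0.008],0],
    [0,[0,0,-0.009],0],
    [0,[0,0,-0.009],0]
  ]
}}

```text
clock: 10.68
tool_pos: [0.4479, -0.0081, 0.1444]
tcp_rot: [0.781, 0.625, 0.0, 0.001]
wrist_force: [-5.6, -0.0, 12.9]
finger_gap: 0.0001
grip_force: 6.7
```

{"name": "send_rows", "arguments": {
  "plan": [
    [0,[0,0,-0.001],0],
    [0,[0,0,-0.002],0],
    [0,[0,0,-0.002],0],
    [0,[0,0,-0.002],0]
  ]
}}

```text
clock: 11.02
tool_pos: [0.448, -0.0081, 0.1438]
tcp_rot: [0.781, 0.625, 0.0, 0.001]
wrist_force: [-9.1, 0.7, 19.8]
finger_gap: -0.0003
grip_force: 10.1
```

The force rose from 13 to 20 N over 0.6 mm, so the key is on its stop. I'll let the weight settle and check.

{"name": "send_rows", "arguments": {
  "plan": [
    [0,[0,0,-0.001],0],
    [0,[0,0,-0.001],0],
    [0,[0,0,-0.001],0],
    [0,[0,0,-0.001],0],
    [0,[0,0,-0.001],0],
    [0,[0,0,-0.001],0],
    [0,[0,0,-0.001],0],
    [0,[0,0,-0.001],0]
  ]
}}

```text
clock: 11.68
tool_pos: [0.4481, -0.0081, 0.1437]
tcp_rot: [0.781, 0.625, 0.0, 0.001]
wrist_force: [-11.0, 0.5, 23.1]
finger_gap: 0.0004
grip_force: 12.3
```

{"name": "send_rows", "arguments": {
  "plan": [
    [0,[0,0,0],0],
    [0,[0,0,0],0],
    [0,[0,0,0],0],
    [0,[0,0,0],0],
    [0,[0,0,0],0],
    [0,[0,0,0],0],
    [0,[0,0,0],0],
    [0,[0,0,0],0]
  ]
}}

```text
clock: 12.35
tool_pos: [0.4481, -0.0081, 0.1437]
tcp_rot: [0.781, 0.625, 0.0, 0.001]
wrist_force: [-10.5, 1.2, 22.6]
finger_gap: 0.0003
grip_force: 12.3
```

```bash
python3 - <<'E'
from h import *
s=cam("scene");c=cam("top")
o=r.observe();print(o["tool_pos"],o["wrist_force"])
crop(c,230,190,100,125,4,"l1");crop(c,300,210,100,125,4,"l1");crop(s,270,170,100,125,4,"l2")
cv2.imwrite("pics/press.png",np.hstack([cv2.imread("pics/l1.png"),cv2.imread("pics/l2.png")]))
E
```

```text
[ 0.44807333 -0.00812498  0.14364446] [-10.60422054   1.03933779  23.97824006]
```

View pics/press.png

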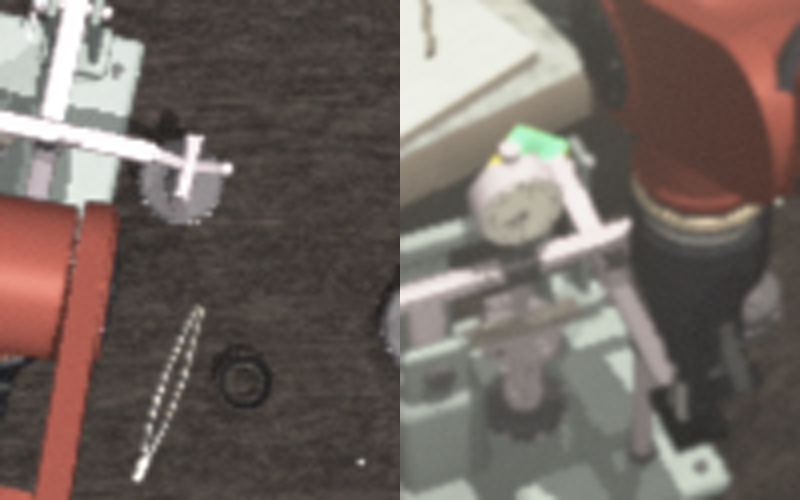

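The weight hangs in the hook at (188,165), the key is held down, the dial needle has moved and the push is steady at 23 N. Handing in.

```bash
python3 -c "
from workcell import r
print(r.close_job())"
```

```text
the job is handed in; nothing more can be done
None
```

I hung the middle weight in the hook, let go of it, and handed the job in at about 12 s with the key still held on its stop at a steady 23 N; the hand-in returned no verdict.

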